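# Reset a rolling-ball tack tester

## Robot

A 6-joint arm with a two-finger parallel gripper is mounted at the origin on a cart in front of the work surface, level with it; the furniture and walls round the work are solid. World frame = base frame: x ahead of the robot, y to its left, z up, the work surface at z = 0. Lengths are in m, angles in degrees, forces in N, time in s.
With the tool pointing down it reaches from about 0.325 to 0.85 m from the base axis. Payload 15.5 kg.
Tool frame: the origin (TCP) lies midway between the tips of the shut fingers; the grasp point (between the pads) lies 19 mm behind it; z points along the fingers, y is the line along which they close (so a half turn about z gives the same grasp; the last joint's range is limited). The gripper opens to 91 mm and grips with 3 to 60 N. Pads are 32 mm wide; open, the fingers measure 118 mm over their backs; the gripper's body (76 mm by 178 mm) begins 60 mm behind the grasp point.
Start: joints at [-71.018, 28.281, 77.091, -0, 74.628, -5.472], TCP at [0.259, -0.569, 0.214] pointing down, gripper open.
Joint ranges: [-166.48, 166.48], [-47.26, 123.95], [12.59, 153.08], [-70.14, 250.14], [6.76, 159.57], [-176.63, 176.63]. Speed limits (degrees/s): [108.29, 108.29, 147.25, 172.46, 172.46, 172.46].

## Interface

Orientations are given as a 3x3 rotation matrix whose columns are the frame's x, y, z axes.
In Python, from bench import ctrl gives the robot as it stands. The module is installed in compiled form; this text tells all that it offers. Calls block until the motion is done:
- ctrl.goto(position, orientation): joint-space move of the TCP to a pose.
- ctrl.move_l(position, vel=0.15, ori=None, contact_N=None): straight line of the TCP; ori=None keeps the orientation; vel is the mean speed in m/s. With contact_N (N) it stops when the force on the tool has changed by that much, and returns True; else False.
- ctrl.movej(angles): joint-space move.
- ctrl.command_gripper(opening): opening from 0.0 (shut) to 1.0 (fully open); the grip force is fixed at half the most; returns when the fingers have stopped.
- ctrl.sleep(seconds).
- ctrl.ik(position, orientation): joint angles nearest the present ones, or None.
- ctrl.read_camera(name): name is "scene" or "top" or "wrist"; returns the picture (480x640x3 uint8, blue, green, red); there is no depth.
- ctrl.camera_params(name): a dict with "fx", "fy", "cx", "cy" (pixels), "pose" (4x4, takes a point from camera to world coordinates); the wrist camera has in their place "T_tool_cam" (4x4, takes a point from camera to tool coordinates, whose origin is the TCP and whose axes are the flange's). Camera axes: x right, y up, looking along -z (the intrinsics and any distortion apply to the point x, -y, -z); pixel columns grow to the right and rows downward; lengths in m; the calibration is good to about 2 mm. A picture is of the moment at which its call begins: read the wrist's pose just before it. camera_params takes no time and is no camera call.
A pose or a line that the arm cannot do raises ctrl.MotionError and nothing moves.
- ctrl.sign_off(): hands the job in; it is judged then, once.
Readings, each from a call of its own:
- ctrl.current_t(): time.
- ctrl.current_q(): joint angles.
- ctrl.current_dq(): joint speeds.
- ctrl.current_effort(): joint torques, N m.
- ctrl.current_tool_pos(): TCP position.
- ctrl.current_eef_rot(): TCP orientation.
- ctrl.current_contact_force(): force on the tool from outside, world axes, zero at the start.
- ctrl.current_wrist_torque(): the same for the moment, N m.
- ctrl.current_grip_width(): opening from 0.0 (shut) to 1.0 (fully open).
- ctrl.current_grasp_force(): force on a finger pad.
Only numpy, scipy, OpenCV 4.12 (cv2) and the standard library are available. Lean on these libraries where they do the work, as an engineer would, in place of code of your own. Each camera call takes 0.05 s, during which the arm holds its last target. There are 200 camera calls.

## Task

Get the tack tester ready for its next run: with the fingertips, roll the steel ball off the tape and up the sloped gutter, past the spring catch, until it stays up there, trapped between the raised catch and the top stop. Also push the reading cursor along its rail back to zero, right up against its end block. Push only: never lift the ball off its track, and leave the tape roll, the vial and the tube cutter beside the tester where they are.

Things in the scene. Friction and masses are not known exactly. Their poses are not given: they have to be found in the camera images.
- tester: Fixed bench tack tester, grey base plate x -173 to 167, y -63 to 31 mm, top 11 mm above the worktop. Origin on the worktop under the track's centre line, where the level panel meets the gutter. +x along the track, uphill; z up. Panel (x -170 to 0, top z = 14 mm, tape on it) has guides 6 mm high at y +-14 to +-19 and a clamp bar at its low end, top z = 22. Cursor rail at y = -49 mm.
- gutter: Sloped aluminium gutter of the tester, 168 mm long, rising at 20 degrees. Origin on its floor's centre line at the foot (tester x = 0, z = 14 mm); x runs up along the floor, z square to it. Floor 14 mm wide, sides flare to lips 8 mm above the floor at y = +-18 mm. Stop plate at the top, face at x = 160 mm, 28 mm high: a ball against it has its centre at x = 144 mm.
- catch (a joint): Spring pawl in a slot of the gutter floor, rad: 0 = up (at rest), about 0.29 = level with the floor. A ball pushed uphill presses its ramp (gutter x 115 to 127 mm, 8 mm high) down with 1 to 3 N; when the ball's centre passes about 141 mm the nose springs up behind it and holds it. A black key below the floor on the -y side releases it and need not be touched.
- catch_nose (a point): Top edge of the catch's nose, on the centre line of the gutter: at gutter x = 127 mm, z = 8 mm when the catch is up.
- ball: Polished steel ball, 32 mm diameter, 0.13 kg, loose; origin at its centre. It lies on the tape between the guides of the level panel, centre 30 mm above the worktop, 50 to 115 mm before the gutter's foot. It rolls back down the gutter if let go below the catch.
- cursor (a joint): Reading cursor's distance from zero along its rail, in m: 0 = against its end block beside the gutter's foot, 0.12 at most. It slides with about 1 N of friction and stays where it is left.
- cursor_tab (a point): Middle of the cursor's black upright tab (7 mm thick along the rail, 13 mm wide, 30 to 53 mm above the worktop) on a carriage 20 mm long; this point is 40 mm above the worktop, at tester y = -49 mm, x = -10 mm minus the joint value. Push it towards +x to reach zero.
- label_tape: Yellow roll of label tape lying flat beside the tester, 67 mm across, 18 mm high. Origin under its centre. Leave it.
- vial_5: Capped sample vial standing beside the tester, 27 mm diameter, 59 mm high. Origin under its centre. Leave it.
- tube_cutter: Blue tube cutter lying beside the tester, 89 x 24 x 18 mm. Origin under its centre. Leave it.

How it is judged:
By the outcome, as a careful person would: the job done as asked, in the order asked, and still so for the second after the job is handed in, with the robot touching nothing.
It also fails if it takes over 61 s, if anything falls off the work surface, if the arm or the gripper's body presses on something with over 40 N, if the wrist force passes 120 N, or if a joint passes its speed limit or range.

## Working session

There is one attempt and no reset: what is moved stays moved. The work goes in short steps, each a Python script; the robot and the scene stay as the last script left them, time stands still between calls to the robot, and variables do not carry over. Pictures are saved under pics/ and viewed, at most 10 in all, crops included, and the job is handed in when it is done.

```bash
mkdir -p pics; python3 - <<'E'
from bench import ctrl
import cv2,numpy as np
np.set_printoptions(precision=4,suppress=True)
for n in("scene","top"):
    cv2.imwrite(f"pics/{n}0.png",ctrl.read_camera(n)); print(n,ctrl.camera_params(n))
print(ctrl.camera_params("wrist"),ctrl.current_t())
E
```

```text
scene {'fx': 611.4493037610637, 'fy': 611.4493037610637, 'cx': 321.8923218835781, 'cy': 233.39270552811936, 'pose': array([[-0.7255,  0.2991, -0.6199, -0.0082],
       [-0.6883, -0.318 ,  0.6521,  0.5064],
       [-0.0021,  0.8997,  0.4366,  0.465 ],
       [ 0.    ,  0.    ,  0.    ,  1.    ]])}
top {'fx': 478.4084168716599, 'fy': 478.4084168716599, 'cx': 314.92058990737735, 'cy': 246.2011631959073, 'pose': array([[ 0.0174,  0.9964, -0.0833,  0.4757],
       [-0.9997,  0.0188,  0.0163, -0.0723],
       [ 0.0178,  0.0829,  0.9964,  0.9153],
       [ 0.    ,  0.    ,  0.    ,  1.    ]])}
{'fx': 344.50169977036444, 'fy': 344.50169977036444, 'cx': 319.30501341635807, 'cy': 240.0384631458936, 'T_tool_cam': array([[ 0.0003,  0.9553,  0.2958,  0.0853],
       [ 1.    ,  0.    , -0.001 , -0.0001],
       [-0.001 ,  0.2958, -0.9553, -0.1701],
       [ 0.    ,  0.    ,  0.    ,  1.    ]])} 0.1
```

View pics/top0.png

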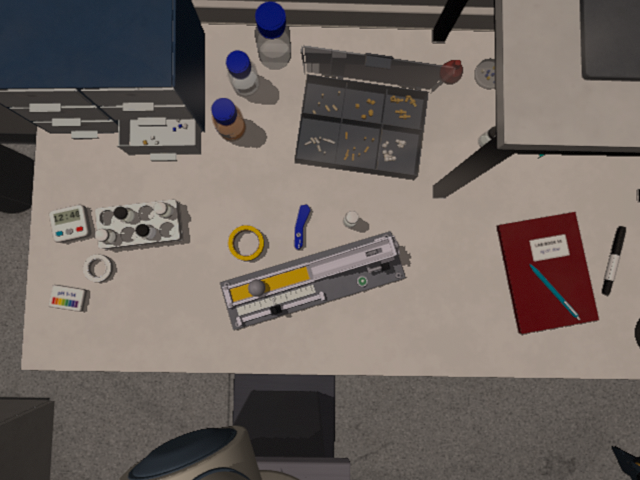

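View pics/scene0.png

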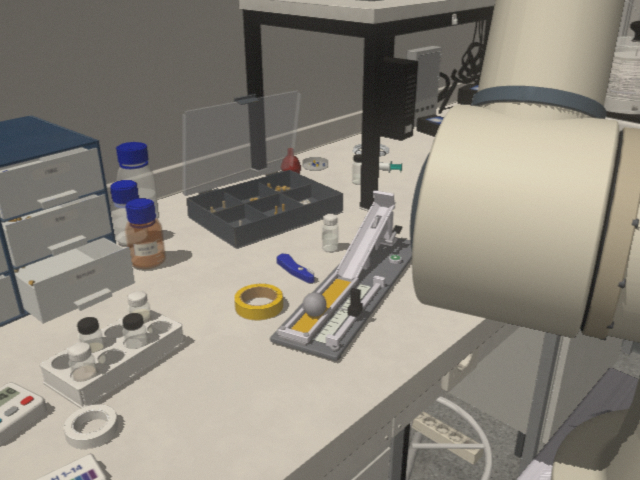

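The top view shows the tester running from about (225,305) to (400,255), with its high end to the right. The ball is at about (257,288), the cursor tab at (278,310), the tape roll at (246,243), the cutter at (303,227) and the vial at (352,219). The scene view agrees: the cursor is mid-rail and the ball is on the tape.

```bash
cat > h.py <<'E'
from bench import ctrl
import cv2,numpy as np
np.set_printoptions(precision=4,suppress=True)
def cam(n):
    p=ctrl.camera_params(n)
    if n=="wrist":
        T=np.eye(4);T[:3,:3]=ctrl.current_eef_rot();T[:3,3]=ctrl.current_tool_pos();p["pose"]=T@p["T_tool_cam"]
    return p
def cast(p,uv,z):
    d=p["pose"][:3,:3]@np.array([(uv[0]-p["cx"])/p["fx"],-(uv[1]-p["cy"])/p["fy"],-1]);o=p["pose"][:3,3]
    return o+d*(z-o[2])/d[2]
def fit(L,W):  # 2D rigid, local->world: angle, origin, residuals
    L,W=np.array(L,float),np.array(W,float)[:,:2];l,w=L-L.mean(0),W-W.mean(0)
    a=np.arctan2((l[:,0]*w[:,1]-l[:,1]*w[:,0]).sum(),(l*w).sum());R=np.array([[np.cos(a),-np.sin(a)],[np.sin(a),np.cos(a)]])
    o=W.mean(0)-R@L.mean(0);return a,o,np.linalg.norm(L@R.T+o-W,axis=1)
def t2w(a,o,x,y,z): return np.array([o[0]+np.cos(a)*x-np.sin(a)*y,o[1]+np.sin(a)*x+np.cos(a)*y,z])
def ori(a,s=1): # tool y along s*track, z down
    y=s*np.array([np.cos(a),np.sin(a),0]);z=np.array([0,0,-1.]);return np.column_stack([np.cross(y,z),y,z])
E
python3 - <<'E'
from h import *
p=cam("top")
W=[cast(p,c,.011) for c in((221,283),(231,328),(405,278))]
a,o,r=fit([(-.173,.031),(-.173,-.063),(.167,-.063)],W)
print(np.degrees(a),o,r)
b=cast(p,(257,288),.03);c=cast(p,(278,310),.05)
R=np.array([[np.cos(a),np.sin(a)],[-np.sin(a),np.cos(a)]])
print("ball",b,R@(b[:2]-o),"cursor",c,R@(c[:2]-o)); print(ctrl.current_eef_rot())
for s in(1,-1):
  R3=ori(a,s); tgt=t2w(a,o,-.01,-.015,.16)-.09*R3[:,0]; print(s,tgt,ctrl.ik(tgt,R3))
  for x in(-.14,.13):print(ctrl.ik(t2w(a,o,x,0,.04),R3), ctrl.ik(t2w(a,o,x,-.049,.04),R3))
E
```

```text
-72.62923971631989 [ 0.504  -0.0821] [0.0054 0.0039 0.0017]
ball [0.4705 0.0185 0.03  ] [-0.106 -0.002] cursor [ 0.432  -0.0222  0.05  ] [-0.0786 -0.0509]
[[ 0.9103  0.4139 -0.0003]
 [ 0.4139 -0.9103  0.001 ]
 [ 0.0001 -0.0011 -1.    ]]
1 [ 0.4008 -0.1039  0.16  ] [-22.8029  15.907  109.2844  -0.      54.8086  49.8263]
[ -0.9987  31.447  109.6102  -0.      38.9428  71.6305] [ -3.1366  29.4107 116.2088  -0.      34.3806  69.4926]
[-26.6845  37.2582  93.1466  -0.      49.5953  45.9448] [-30.2915  35.2345  98.6379  -0.      46.1276  42.3378]
-1 [ 0.5726 -0.0501  0.16  ] [ -10.9544   27.5911   88.0957   -0.       64.3132 -118.3251]
[  -0.9987   31.447   109.6102   -0.       38.9428 -108.3695] [  -3.1366   29.4107  116.2088   -0.       34.3806 -110.5074]
[ -26.6845   37.2582   93.1466   -0.       49.5953 -134.0552] [ -30.2915   35.2345   98.6379   -0.       46.1276 -137.6622]
```

```bash
python3 - <<'E'
from h import *
a,o=np.radians(-72.63),np.array([.504,-.0821])
R3=ori(a,1); ctrl.goto(t2w(a,o,-.01,-.015,.16)-.09*R3[:,0],R3); ctrl.sleep(.2)
p=cam("wrist"); cv2.imwrite("pics/w1.png",ctrl.read_camera("wrist")); np.save("w1pose.npy",p["pose"]); print(ctrl.current_t())
E
```

```text
2.1333
```

View pics/w1.png

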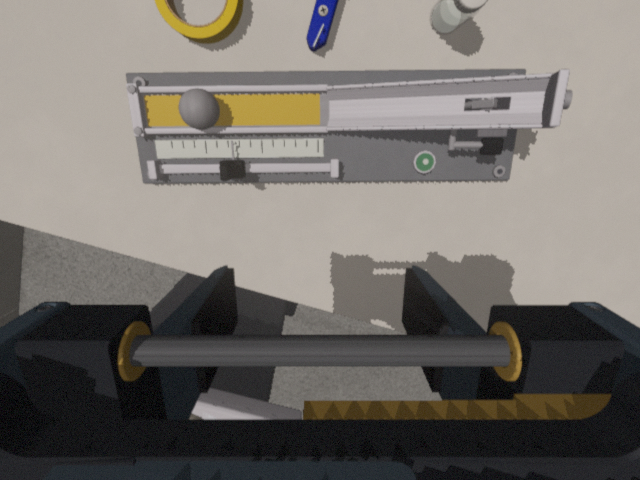

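The wrist view shows plate corners at (127,73), (145,183), (511,180) and (525,69), the ball at about (199,109), and the cursor tab at about (232,169). The gutter foot is at about (324,108) and the catch is raised at about (490,103).

```bash
python3 - <<'E'
from h import *
im=cv2.imread("pics/w1.png");p=ctrl.camera_params("wrist");p["pose"]=np.load("w1pose.npy")
W=[cast(p,c,.011) for c in((127,73),(145,183),(511,180),(525,69))]
a,o,r=fit([(-.173,.031),(-.173,-.063),(.167,-.063),(.167,.031)],W)
print(np.degrees(a),o,r)
R=np.array([[np.cos(a),np.sin(a)],[-np.sin(a),np.cos(a)]]);loc=lambda uv,z:R@(cast(p,uv,z)[:2]-o)
hsv=cv2.cvtColor(im,cv2.COLOR_BGR2HSV)
m=cv2.inRange(hsv,(15,150,80),(35,255,255));m[:85]=0;m[200:]=0
pts=cv2.findNonZero(m);x,y,w,h=cv2.boundingRect(pts);print("tape",x,y,w,h,loc((x,y+h/2),.014),loc((x+w,y+h/2),.014),loc((x+w-5,y),.014),loc((x+w-5,y+h),.014))
roi=cv2.medianBlur(cv2.cvtColor(im,cv2.COLOR_BGR2GRAY)[80:140,160:240],3)
c=cv2.HoughCircles(roi,cv2.HOUGH_GRADIENT,1,50,param1=80,param2=8,minRadius=15,maxRadius=25);print(c)
if c is not None:
    u=c[0,0,:2]+(160,80);print("ball",u,loc(u,.03))
m=(hsv[150:188,210:260,2]<45).astype(np.uint8);x,y,w,h=cv2.boundingRect(cv2.findNonZero(m));x+=210;y+=150
print("cursor",x,y,w,h,loc((x,y+h/2),.053),loc((x+w,y+h/2),.053),loc((x+w/2,y),.053),loc((x+w/2,y+h),.053))
print("stop",loc((558,70),.095),loc((547,127),.095))
np.save("tester.npy",[a,*o])
E
```

```text
-72.09506454507978 [ 0.5043 -0.0823] [0.0018 0.0024 0.0008 0.0033]
tape 145 95 174 30 [-0.1594  0.0008] [-0.0098 -0.0006] [-0.0139  0.0114] [-0.0143 -0.0128]
[[[40.5 26.5 22.2]]]
ball [200.5 106.5] [-0.1062  0.002 ]
cursor 210 150 0 0 [-0.095  -0.0314] [-0.095  -0.0314] [-0.095  -0.0314] [-0.095  -0.0314]
stop [0.1386 0.0162] [ 0.138  -0.0174]
```

```bash
cat >> h.py <<'E'
def load():
    v=np.load("tester.npy");return v[0],v[1:]
E
python3 - <<'E'
from h import *
a,o=load();R3=ori(a,1)
c20,s20=np.cos(np.radians(20)),np.sin(np.radians(20))
P=lambda x,z:t2w(a,o,x,0,z)
G=lambda s:P(s*c20-.016*s20-.0295,.014+s*s20+.016*c20-.004)
ctrl.command_gripper(0.0)
ctrl.goto(P(-.156,.09),R3); ctrl.move_l(P(-.156,.027),.1,contact_N=8)
f=ctrl.current_contact_force
print(f(),ctrl.current_tool_pos(),ctrl.current_t())
print(ctrl.move_l(G(.0028),.05,contact_N=12),f())
print(ctrl.move_l(G(.1),.06,contact_N=12),f(),ctrl.current_t())
cv2.imwrite("pics/s1.png",ctrl.read_camera("scene")[150:390,240:480])
print(ctrl.move_l(G(.150),.03,contact_N=10),f(),ctrl.current_t())
d=ctrl.current_tool_pos()[:2]-o;x=d@[np.cos(a),np.sin(a)];print("finger x",x,"est s",(x+.0295+.016*s20)/c20,ctrl.current_tool_pos())
i=[ctrl.read_camera("scene")[150:390,240:480],cv2.imread("pics/s1.png")]
cv2.imwrite("pics/s2.png",cv2.resize(np.hstack(i[::-1]),None,fx=1.6,fy=1.6))
E
```

```text
[ 0.0525 -0.1322  0.7191] [0.4566 0.0659 0.0274] 5.075
False [0.1456 0.7086 0.5787]
False [-0.5346  1.9803  0.5958] 9.4667
True [-1.2498  2.6584  1.8512] 11.1083
finger x 0.10385816467574903 est s 0.1477403183743737 [ 0.5352 -0.1814  0.0754]
```

View pics/s2.png

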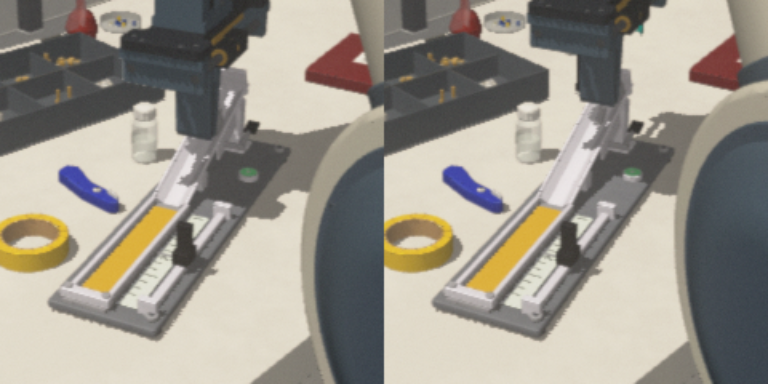

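The ball rode ahead of the fingers in both frames, and the push ended at the stop. Next I back off and check that the catch holds.

```bash
python3 - <<'E'
from h import *
a,o=load();R3=ori(a,1)
q=ctrl.current_tool_pos();ux=np.array([np.cos(a),np.sin(a),0])
ctrl.move_l(q-.012*ux,.03);ctrl.sleep(.3)
ctrl.move_l(q-.04*ux+[0,0,.05],.12)
ctrl.goto(t2w(a,o,.0,-.015,.16)-.09*R3[:,0],R3);ctrl.sleep(.2)
p=cam("wrist");im=ctrl.read_camera("wrist");np.save("w2pose.npy",p["pose"])
cv2.imwrite("pics/w2.png",im[:240]);print(ctrl.current_t())
E
```

```text
13.4583
```

View pics/w2.png

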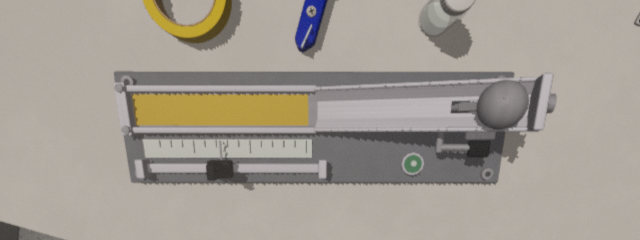

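The ball now rests at the top, at about (502,104), past the catch and against the stop. The cursor tab is at about (220,169), so I push that next.

```bash
python3 - <<'E'
from h import *
a,o=load();R3=ori(a,1)
p=ctrl.camera_params("wrist");p["pose"]=np.load("w2pose.npy")
R=np.array([[np.cos(a),np.sin(a)],[-np.sin(a),np.cos(a)]]);loc=lambda uv,z:R@(cast(p,uv,z)[:2]-o)
print("ball",loc((502,104),.078),"want .127-.131")
c=loc((220,169),.048);print("tab",c)
assert -.12<c[0]<-.05 and abs(c[1]+.049)<.008
x0=c[0]-.0035-.0135-.018
Q=lambda x,z:t2w(a,o,x,-.049,z)
ctrl.goto(Q(x0,.10),R3);print(ctrl.move_l(Q(x0,.037),.1,contact_N=6),ctrl.current_contact_force())
print(ctrl.move_l(Q(-.035,.037),.05,contact_N=12),ctrl.current_contact_force())
print(ctrl.move_l(Q(-.015,.037),.02,contact_N=8),ctrl.current_contact_force())
q=ctrl.current_tool_pos();print("finger",R@(q[:2]-o),"expect about -.027")
ux=np.array([np.cos(a),np.sin(a),0])
ctrl.move_l(q-.015*ux,.05);ctrl.move_l(q-.015*ux+[0,0,.07],.12)
ctrl.goto(t2w(a,o,.0,-.015,.16)-.09*R3[:,0],R3);ctrl.sleep(.2)
cv2.imwrite("pics/w3.png",cv2.resize(ctrl.read_camera("wrist")[50:210,240:580],None,fx=2.3,fy=2.3));print(ctrl.current_t())
E
```

```text
ball [0.1251 0.    ] want .127-.131
tab [-0.0793 -0.0466]
False [-0.6368 -0.1145  0.4568]
False [ 0.3715  0.6923 -0.2549]
True [2.157  9.6178 5.9613]
finger [-0.0247 -0.0492] expect about -.027
19.0917
```

View pics/w3.png

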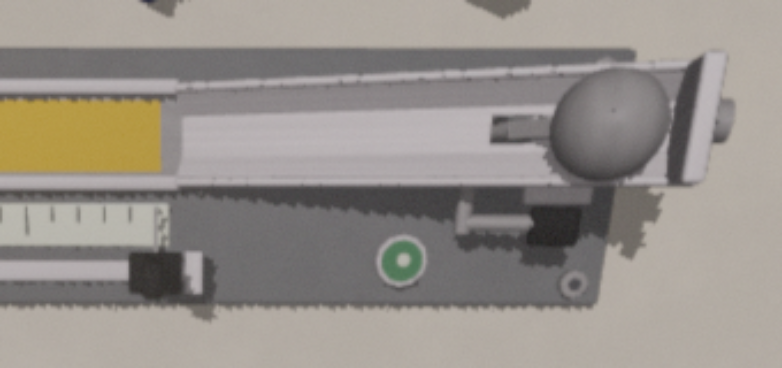

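The cursor (about (155,273) in the crop) sits flush against its end block. The ball (about (610,125)) is still held between the raised catch and the stop, so I hand the job in.

```bash
python3 -c "
from bench import ctrl
print(ctrl.sign_off())"
```

```text
the job is handed in; nothing more can be done
None
```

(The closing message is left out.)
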